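# Take the top pot off the nested pair and stand it on the counting scale

### The arm

A 7-joint arm with a two-finger parallel gripper is mounted at the origin on a cart in front of the work surface, level with it; the furniture and walls round the work are solid. World frame = base frame: x ahead of the robot, y to its left, z up, the work surface at z = 0. Lengths are in m, angles in rad, forces in N, time in s.
With the tool pointing down it reaches from about 0.425 to 0.875 m from the base axis. Payload 4.7 kg.
Tool frame: the origin (TCP) lies midway between the tips of the shut fingers; the grasp point (between the pads) lies 19 mm behind it (ctrl.grip_point_offset is the distance from the TCP to the grasp point, in m); z points along the fingers, y is the line along which they close (so a half turn about z gives the same grasp; the last joint's range is limited). The gripper opens to 87 mm and grips with 3 to 60 N. Pads are 19 mm wide; open, the fingers measure 117 mm over their backs; the gripper's body (75 mm by 190 mm) begins 51 mm behind the grasp point.
Start: joints at [1.208, 0.321, -0.07, 1.45, 0.023, 1.371, -0.057], TCP at [0.239, -0.604, 0.223] pointing down, gripper open.
Joint ranges: [-2.86, 2.86], [-0.3, 2.09], [-1.38, 1.24], [0.06, 2.45], [-1.56, 4.7], [0.09, 2.05], [-2.69, 2.69]. Speed limits (rad/s): [2.57, 2.57, 3.14, 3.14, 3.14, 3.14, 3.14].

### API

Orientations are given as a rotation vector (axis times angle).
In Python, from bench import ctrl gives the robot as it stands. The module is installed in compiled form; this text tells all that it offers.
- The arm moves only by the shell command python3 -m handwheel 'ROWS' [OPENING] [FORCE]. ROWS is JSON, a list of rows, each an object of numbers: "x", "y", "z": the shift along the tool's x, y, z in m; "wx", "wy", "wz": the turn, a rotation vector about the tool's x, y, z in degrees. A call has 1 to 10 rows; each row is the pose to reach, as a shift and turn from the pose commanded when the call began, along the tool's axes at that moment; what a row does not reach only later rows make up. A row lasts 1/12 s, in which the tool goes at most 41.7 mm and 7.16 degrees, less where a joint would pass 70% of its speed; a pose out of reach is approached as far as the arm can. A call with a gripper value outside its range is refused whole. OPENING is the finger opening in m, from 0 to 0.087, set as the call begins (- or left out, the last holds). The fingers move at their own pace and stop on an object; FORCE is the grip in N (left out, the last holds). Time passes only in rows, so rows that repeat a pose let the fingers close. It gives the time, the measured TCP pose, the force, the opening and the grip force at its end, in the units of the state.
- ctrl.get_state(): the state, without advancing time (a new reading comes with each control period).
- ctrl.get_image(name): name is "scene" or "side" or "wrist"; returns a dict with "image" (420x560x3 uint8, red, green, blue), "K" (3x3 intrinsics, pixels), "world_to_cam" (4x4, takes a point from world to camera coordinates); the wrist camera has in their place "hand_eye" (4x4, takes a point from camera to tool coordinates, whose origin is the TCP and whose axes are the flange's). Camera axes: x right, y down, z forward; pixel columns grow to the right and rows downward; lengths in m; the calibration is good to about 2 mm. A picture is of the moment at which its call begins: read the wrist's pose just before it. There is no depth.
- ctrl.close_job(): hands the job in; it is judged then, once.
The state is a dict: "time": time; "joint_positions": joint angles; "qd": joint speeds; "joint_torque": joint torques, N m; "position": TCP position; "tool_rot": TCP orientation; "ft_force": force on the tool from outside, world axes, zero at the start; "torque": the same for the moment, N m; "grip_width": opening from 0.0 (shut) to 1.0 (fully open); "grip_force": force on a finger pad.
Only numpy, scipy, OpenCV 4.12 (cv2) and the standard library are available. Lean on these libraries where they do the work, as an engineer would, in place of code of your own. Each camera call takes 0.05 s, during which the arm holds its last target. There are 200 camera calls.

### The job

Two small-parts pots stand nested in a stack on the bench. Lift off only the top one, leaving the lower one standing where it is, and set it down upright inside the rim of the round pan of the counting scale, without dropping it. Leave the third pot, which stands alone, where it is.

Things in the scene. Friction and masses are not known exactly. Their poses are not given: they have to be found in the camera images.
- pot_top_mid (a point): Top pot of the nested pair: centre (on its axis, 28 mm above its foot), z up. Open round bare-metal pot, 56 mm tall, 70 g. Its upper 30 mm is a straight collar, 56 mm across, wall 2.5 mm, edged below with a thin dark ring; then a narrower body tapers to a 40 mm foot. Nested, only the collar shows, from the rim (28 mm above this point) to a seam 2 mm below this point; fingers below the seam seize the lower pot too.
- pot_under_mid (a point): Lower pot of the nested pair: centre, 28 mm above its foot, which stands on the bench. Same shape as the top pot. The top pot's collar rests on its rim, 30 mm higher, with about 2 mm of play sideways; the top pot's body hangs 26 mm deep in it and comes straight up and out.
- pot_single_mid (a point): Third pot: centre, 28 mm above its foot. Same shape; it stands alone on the bench, 17 to 34 cm from the stack, and is to be left alone. Behind and between the places of the pots a fixed clamp fixture has an upright red lever whose top is 170 mm above the bench, near x = 0.575, y = -0.055; pass above or in front of it.
- scale_pan (a point): Counting scale: centre of the flat upper face of its round dark steel pan, 46 mm above the bench. The flat is 86 mm across, with a rim 4 mm high round it (94 mm outside). The scale is a white box 150 x 130 mm, 37 mm high, fixed to the bench; the pan does not move. x points to the back of the scale, away from its display, z up.
Mind the look-alikes: they are no part of the job. Leave any purple look-alike of the part that bears pot_under_mid alone. Leave any brown or orange look-alike of the part that bears pot_top_mid alone.

How it is judged:
By the outcome, as a careful person would: the job done as asked, in the order asked, and still so for the second after the job is handed in, with the robot touching nothing.
It also fails if it takes over 42 s, if anything falls off the work surface, if the arm or the gripper's body presses on something with over 40 N, if the wrist force passes 120 N, or if a joint passes its speed limit or range.

## Working session

There is one attempt and no reset: what is moved stays moved. The work goes in short steps, Python scripts to look and compute and a shell command to move; the robot and the scene stay as the last step left them, time stands still between calls to the robot, and variables do not carry over. Pictures are saved under pics/ and viewed, at most 10 in all, crops included, and the job is handed in when it is done.

```bash
mkdir -p pics; python3 - <<'E'
from bench import ctrl
import cv2,numpy as np,json
s=ctrl.get_state();print(s['time'],s['position'],s['tool_rot'],s['grip_width'])
for n in("scene","side"):
    d=ctrl.get_image(n);cv2.imwrite(f"pics/{n}0.png",d["image"][:,:,::-1])
    np.savez(f"{n}.npz",K=d["K"],T=d["world_to_cam"]);print(n,d["K"].round(1).tolist(),np.round(-d["world_to_cam"][:3,:3].T@d["world_to_cam"][:3,3],3))
E
```

```text
0.0 [ 0.23892054 -0.60391377  0.22145977] [-3.08416879e+00 -5.88094059e-01  7.04104481e-04] 1.0019421494256395
scene [[410.5, 0.0, 277.4], [0.0, 410.5, 205.1], [0.0, 0.0, 1.0]] [-0.041  0.498  0.5  ]
side [[380.2, 0.0, 282.0], [0.0, 380.2, 211.0], [0.0, 0.0, 1.0]] [ 0.574 -0.753  0.458]
```

View pics/scene0.png

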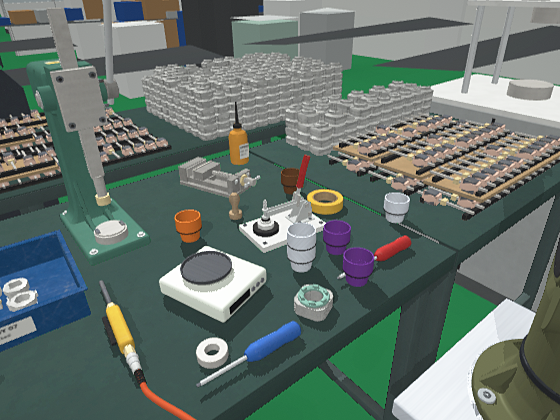

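View pics/side0.png

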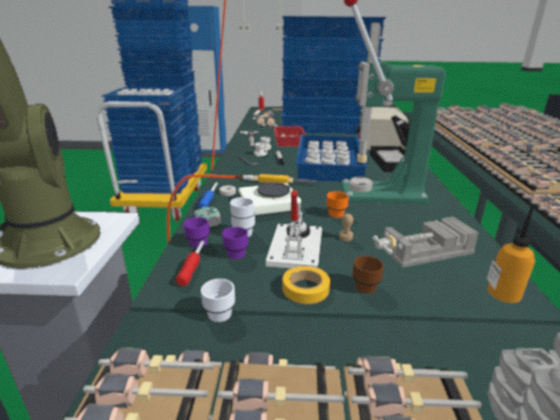

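The scene view shows the stack at about (301,247), with purple look-alikes at (337,237) and (358,266). The scale pan is at (207,270) and the single pot at (397,207). In the side view the stack is at (241,215) and the pan at (273,189). I'll enlarge both.

```bash
python3 - <<'E'
import cv2
a=cv2.imread("pics/scene0.png");b=cv2.imread("pics/side0.png")
A=cv2.resize(a[210:310,150:390],None,fx=3.3,fy=3.3,interpolation=cv2.INTER_CUBIC)
B=cv2.resize(b[170:265,170:350],None,fx=4.4,fy=4.4,interpolation=cv2.INTER_CUBIC)[:,:792]
cv2.imwrite("pics/cs.png",A);cv2.imwrite("pics/cd.png",B)
E
```

```text
(no output)
```

View pics/cs.png

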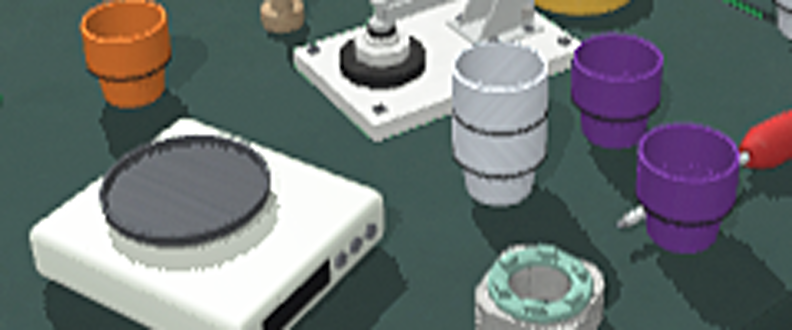

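View pics/cd.png

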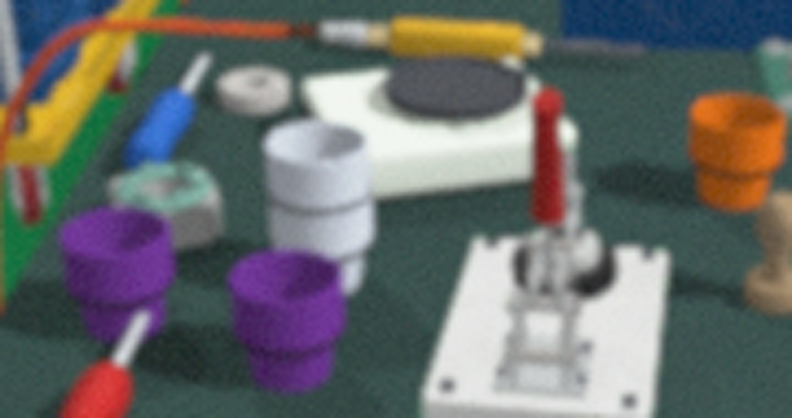

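The crops show the following rim and pan centres:

| Feature | Scene crop | Side crop |
|---|---|---|
| Stack rim | (501,67) | (317,140) |
| Pan rim | (186,191) | (456,88) |
| Purple rim 1 | (617,70) | (288,278) |
| Purple rim 2 | (688,160) | (118,235) |

Next I'll triangulate these and check them against the known heights.

```bash
cat > h.py <<'E'
import numpy as np,cv2
C={n:np.load(n+".npz") for n in("scene","side")}
def tri(p,q):
    P=[C[n]["K"]@C[n]["T"][:3] for n in("scene","side")]
    X=cv2.triangulatePoints(P[0],P[1],np.array(p,float),np.array(q,float))[:,0];return X[:3]/X[3]
def plane(n,p,z):
    K,T=C[n]["K"],C[n]["T"];R=T[:3,:3];c=-R.T@T[:3,3];d=R.T@np.linalg.solve(K,[*p,1]);return c+d*(z-c[2])/d[2]
E
python3 - <<'E'
from h import *
from bench import ctrl
from scipy.spatial.transform import Rotation as Ro
S=lambda x,y:(149.5+(x+.5)/3.3,209.5+(y+.5)/3.3)
D=lambda x,y:(169.5+(x+.5)/4.4,169.5+(y+.5)/4.4)
for n,a,b,z in [("stack",(501,67),(317,140),.086),("pan",(186,191),(456,88),.05),("p1",(617,70),(288,278),.056),("p2",(688,160),(118,235),.056)]:
    print(n,tri(S(*a),D(*b)).round(4),plane("scene",S(*a),z).round(4),plane("side",D(*b),z).round(4))
print("lever base-ish",plane("side",D(548,100),.17))
print("single",plane("scene",(397,198),.056),plane("side",(218,289),.056))
for p in[(543,238)]:print(plane("scene",S(540,50),0))
s=ctrl.get_state();print(Ro.from_rotvec(s["tool_rot"]).as_matrix().round(3))
E
```

```text
stack [0.4501 0.0586 0.0845] [0.4479 0.0603 0.086 ] [0.4508 0.056  0.086 ]
pan [0.5146 0.2323 0.0435] [0.5067 0.2361 0.05  ] [0.5155 0.2169 0.05  ]
p1 [ 0.4448 -0.0313  0.049 ] [ 0.4351 -0.0229  0.056 ] [ 0.4484 -0.0412  0.056 ]
p2 [0.3512 0.0081 0.0507] [0.3457 0.0138 0.056 ] [ 0.3547 -0.0008  0.056 ]
lever base-ish [ 0.57379029 -0.07933844  0.17      ]
single [ 0.44429322 -0.22911251  0.056     ] [ 0.44856327 -0.23588336  0.056     ]
[ 5.48463932e-01 -6.64675425e-02 -5.55111512e-17]
[[ 0.93   0.368 -0.001]
 [ 0.368 -0.93   0.002]
 [-0.    -0.002 -1.   ]]
```

```bash
python3 -m handwheel '[{"x":0.336,"y":-0.21,"z":-0.03},{"x":0.336,"y":-0.21,"z":-0.03},{"x":0.336,"y":-0.21,"z":-0.03},{"x":0.336,"y":-0.21,"z":-0.03},{"x":0.336,"y":-0.21,"z":-0.03},{"x":0.336,"y":-0.21,"z":-0.03},{"x":0.336,"y":-0.21,"z":-0.03},{"x":0.336,"y":-0.21,"z":-0.03},{"x":0.336,"y":-0.21,"z":-0.03},{"x":0.336,"y":-0.21,"z":-0.03}]' 0.087 10; python3 -c "
from bench import ctrl
print(ctrl.get_state()['joint_positions'])"
```

```text
[ 1.20811547  0.32176173 -0.07007665  1.45157321  0.02260607  1.37079953
 -0.05693035]invalid input at $[0]: expected keys x, y, z, wx, wy, wz
```

```bash
python3 -m handwheel '[{"x":0.336,"y":-0.21,"z":-0.03,"wx":0,"wy":0,"wz":0},{"x":0.336,"y":-0.21,"z":-0.03,"wx":0,"wy":0,"wz":0},{"x":0.336,"y":-0.21,"z":-0.03,"wx":0,"wy":0,"wz":0},{"x":0.336,"y":-0.21,"z":-0.03,"wx":0,"wy":0,"wz":0},{"x":0.336,"y":-0.21,"z":-0.03,"wx":0,"wy":0,"wz":0},{"x":0.336,"y":-0.21,"z":-0.03,"wx":0,"wy":0,"wz":0},{"x":0.336,"y":-0.21,"z":-0.03,"wx":0,"wy":0,"wz":0},{"x":0.336,"y":-0.21,"z":-0.03,"wx":0,"wy":0,"wz":0},{"x":0.336,"y":-0.21,"z":-0.03,"wx":0,"wy":0,"wz":0},{"x":0.336,"y":-0.21,"z":-0.03,"wx":0,"wy":0,"wz":0},{"x":0.336,"y":-0.21,"z":-0.03,"wx":0,"wy":0,"wz":0}]' 0.087 10 ; python3 -c "
from bench import ctrl
print(ctrl.get_state()['joint_positions'])"
```

```text
[ 1.20811547  0.32176173 -0.07007665  1.45157321  0.02260607  1.37079953
 -0.05693035]invalid input at $: expected 1 to 10 rows
```

```bash
python3 -m handwheel '[{"x":0.336,"y":-0.21,"z":-0.03,"wx":0,"wy":0,"wz":0},{"x":0.336,"y":-0.21,"z":-0.03,"wx":0,"wy":0,"wz":0},{"x":0.336,"y":-0.21,"z":-0.03,"wx":0,"wy":0,"wz":0},{"x":0.336,"y":-0.21,"z":-0.03,"wx":0,"wy":0,"wz":0},{"x":0.336,"y":-0.21,"z":-0.03,"wx":0,"wy":0,"wz":0},{"x":0.336,"y":-0.21,"z":-0.03,"wx":0,"wy":0,"wz":0},{"x":0.336,"y":-0.21,"z":-0.03,"wx":0,"wy":0,"wz":0},{"x":0.336,"y":-0.21,"z":-0.03,"wx":0,"wy":0,"wz":0},{"x":0.336,"y":-0.21,"z":-0.03,"wx":0,"wy":0,"wz":0},{"x":0.336,"y":-0.21,"z":-0.03,"wx":0,"wy":0,"wz":0}]' 0.087 10 ; python3 -c "
from bench import ctrl
print(ctrl.get_state()['joint_positions'])"
```

```text
time: 0.93
position: [0.4774, -0.2797, 0.2529]
tool_rot: [-3.082, -0.598, -0.003]
ft_force: [1.6, 0.8, -0.4]
grip_width: 0.997
grip_force: 0.0
[ 0.79955078  0.1185627  -0.34338848  1.63958009  0.03797372  1.38985525
 -0.73592494]
```

```bash
python3 -m handwheel '[{"x":0.097,"y":-0.263,"z":0,"wx":0,"wy":0,"wz":0},{"x":0.097,"y":-0.263,"z":0,"wx":0,"wy":0,"wz":0},{"x":0.097,"y":-0.263,"z":0,"wx":0,"wy":0,"wz":0},{"x":0.097,"y":-0.263,"z":0,"wx":0,"wy":0,"wz":0},{"x":0.097,"y":-0.263,"z":0,"wx":0,"wy":0,"wz":0},{"x":0.097,"y":-0.263,"z":0,"wx":0,"wy":0,"wz":0},{"x":0.097,"y":-0.263,"z":0,"wx":0,"wy":0,"wz":0},{"x":0.097,"y":-0.263,"z":0,"wx":0,"wy":0,"wz":0},{"x":0.097,"y":-0.263,"z":0,"wx":0,"wy":0,"wz":0},{"x":0.097,"y":-0.263,"z":0,"wx":0,"wy":0,"wz":0}]' ; cat > w.py <<'E'
from bench import ctrl
import cv2,numpy as np,sys
s=ctrl.get_state();d=ctrl.get_image("wrist");n=sys.argv[1]
R=cv2.Rodrigues(np.array(s["tool_rot"]))[0];T=np.eye(4);T[:3,:3]=R;T[:3,3]=s["position"]
np.savez(n+".npz",K=d["K"],T=np.linalg.inv(T@d["hand_eye"]));cv2.imwrite(f"pics/{n}.png",d["image"][:,:,::-1])
print(s["joint_positions"].round(2) if hasattr(s["joint_positions"],"round") else s["joint_positions"])
E
python3 w.py w1
```

```text
time: 1.77
position: [0.4675, -0.0061, 0.2523]
tool_rot: [3.085, 0.587, -0.001]
ft_force: [-0.6, -0.7, -1.0]
grip_width: 1.002
grip_force: 0.0
[ 0.57 -0.07 -0.58  1.82 -0.04  1.38 -1.19]
```

View pics/w1.png

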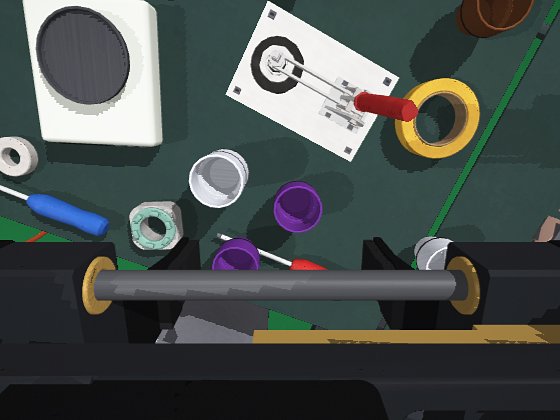

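The wrist view shows the stack rim centred near (220,178) and the pan rim near (83.5,54.5). The lever is at (385,107), and the look-alikes are clear of the stack.

```bash
python3 - <<'E'
import h,numpy as np
h.C["w"]=np.load("w1.npz")
for n,p,z in[("stack",(220,178.5),.086),("pan",(83.5,55),.05),("panL",(36,55),.05),("panR",(131,55),.05),("L",(190.5,178),.086),("R",(249,178),.086),("p1",(298,207),.056),("box",(25,0),.037),("box",(43,139),.037),("box",(161,145),.037),("box",(155,0),.037),("lever",(408,110),.17)]:
    print(n,h.plane("w",p,z).round(4))
E
```

```text
stack [0.4549 0.0557 0.086 ]
pan [0.5166 0.2313 0.05  ]
panL [0.4986 0.2767 0.05  ]
panR [0.5345 0.186  0.05  ]
L [0.4443 0.0838 0.086 ]
R [0.4662 0.0284 0.086 ]
p1 [ 0.4492 -0.0343  0.056 ]
box [0.5451 0.3058 0.037 ]
box [0.4124 0.2623 0.037 ]
box [0.4551 0.136  0.037 ]
box [0.5939 0.1822 0.037 ]
lever [ 0.5719 -0.063   0.17  ]
```

```bash
python3 -m handwheel '[{"x":0,"y":-0.03,"z":0.03,"wx":0,"wy":0,"wz":0},{"x":0,"y":-0.05,"z":0.06,"wx":0,"wy":0,"wz":0},{"x":0,"y":-0.064,"z":0.08,"wx":0,"wy":0,"wz":0},{"x":0,"y":-0.064,"z":0.08,"wx":0,"wy":0,"wz":0},{"x":0,"y":-0.064,"z":0.08,"wx":0,"wy":0,"wz":0},{"x":0,"y":-0.064,"z":0.08,"wx":0,"wy":0,"wz":0},{"x":0,"y":-0.064,"z":0.08,"wx":0,"wy":0,"wz":0}]' 
python3 w.py w2
```

```text
time: 2.4
position: [0.4458, 0.0526, 0.174]
tool_rot: [3.086, 0.584, 0.004]
ft_force: [0.1, -0.7, -0.4]
grip_width: 0.994
grip_force: 0.0
[ 0.52 -0.07 -0.66  1.97 -0.04  1.22 -1.32]
```

View pics/w2.png

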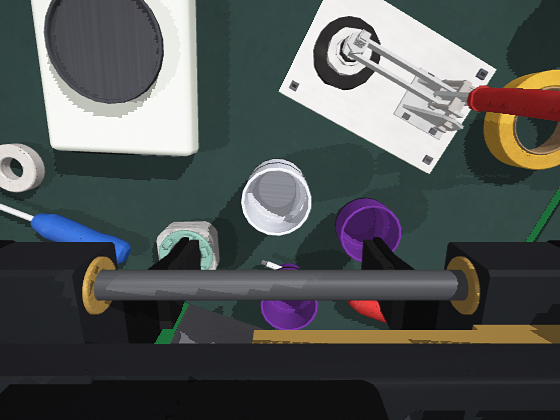

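The stack rim spans columns 242–312 and rows 167–235, so its centre is about (277,201). The pan rim spans columns 43–164.

```bash
python3 - <<'E'
import h,numpy as np,cv2
from bench import ctrl
s=ctrl.get_state();print(s["time"],s["position"],s["tool_rot"])
h.C["w"]=np.load("w2.npz")
for p in[(277,201),(242,200),(312,202)]:
    print(h.plane("w",p,.086).round(4))
R=cv2.Rodrigues(np.array(s["tool_rot"]))[0]; print(R.round(3))
st=np.array([.453,.0565,.06]);print("d",R.T@(st-s["position"]))
E
```

```text
2.45 [0.44569546 0.05288214 0.17396191] [3.08622411 0.58426312 0.00395434]
[0.4516 0.0583 0.086 ]
[0.4423 0.0844 0.086 ]
[0.461  0.0322 0.086 ]
[[ 0.931  0.366  0.003]
 [ 0.366 -0.931 -0.   ]
 [ 0.002  0.001 -1.   ]]
d [ 0.00785117 -0.00081231  0.11398009]
```

```bash
python3 -m handwheel '[{"x":0.0077,"y":-0.0025,"z":0.015,"wx":0,"wy":0,"wz":0},{"x":0.0077,"y":-0.0025,"z":0.04,"wx":0,"wy":0,"wz":0},{"x":0.0077,"y":-0.0025,"z":0.065,"wx":0,"wy":0,"wz":0},{"x":0.0077,"y":-0.0025,"z":0.085,"wx":0,"wy":0,"wz":0},{"x":0.0077,"y":-0.0025,"z":0.1,"wx":0,"wy":0,"wz":0},{"x":0.0077,"y":-0.0025,"z":0.107,"wx":0,"wy":0,"wz":0},{"x":0.0077,"y":-0.0025,"z":0.111,"wx":0,"wy":0,"wz":0},{"x":0.0077,"y":-0.0025,"z":0.111,"wx":0,"wy":0,"wz":0},{"x":0.0077,"y":-0.0025,"z":0.111,"wx":0,"wy":0,"wz":0},{"x":0.0077,"y":-0.0025,"z":0.111,"wx":0,"wy":0,"wz":0}]'
python3 - <<'E'
from bench import ctrl
import cv2,numpy as np
s=ctrl.get_state();print(s["position"],s["tool_rot"])
a=ctrl.get_image("scene")["image"][180:290,240:400,::-1];b=ctrl.get_image("side")["image"][150:260,170:330,::-1]
cv2.imwrite("pics/g1.png",np.hstack([cv2.resize(i,(400,275),interpolation=cv2.INTER_CUBIC) for i in(a,b)]))
E
```

```text
time: 3.28
position: [0.4515, 0.0593, 0.0627]
tool_rot: [3.085, 0.588, 0.003]
ft_force: [-0.3, -0.2, -0.3]
grip_width: 0.998
grip_force: 0.0
[0.451487   0.05933038 0.06265712] [3.0854575  0.58788935 0.00322034]
```

View pics/g1.png

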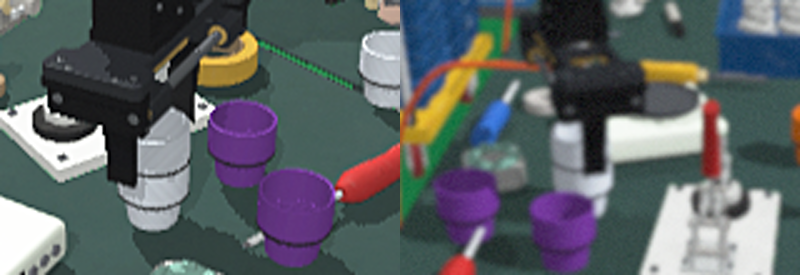

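The nearer fingertips end at about (125,187) in the left half and (593,174) in the right. I'll check these against the seam by projection.

```bash
python3 - <<'E'
import h,numpy as np,cv2
c=np.array([.4515,.0585]);y=np.array([.366,-.931]);x=np.array([.931,.366])
def pr(n,P):
    C=h.C[n];u=cv2.projectPoints(np.array(P,float),cv2.Rodrigues(C["T"][:3,:3])[0],C["T"][:3,3],C["K"],None)[0][:,0]
    o={"scene":(240,180,0),"side":(170,150,400)}[n];return ((u-o[:2])*2.5+[o[2],0]).round(0).tolist()
for n,s in(("scene",-1),("side",1)):
    for z in(.0627,.058,.053):
        print(n,z,pr(n,[[*(c+s*y*r+x*w),z] for r in(.0435,.0585) for w in(-.0095,.0095)]))
    a=np.linspace(0,6.28,13)
    print("seam",pr(n,[[.4515+.028*np.cos(t),.0585+.028*np.sin(t),.056] for t in a]))
E
```

```text
scene 0.0627 [[136.0, 180.0], [114.0, 173.0], [127.0, 191.0], [104.0, 184.0]]
scene 0.058 [[136.0, 186.0], [114.0, 178.0], [127.0, 196.0], [104.0, 189.0]]
scene 0.053 [[136.0, 191.0], [114.0, 184.0], [127.0, 202.0], [104.0, 194.0]]
seam [[128.0, 140.0], [118.0, 148.0], [116.0, 159.0], [124.0, 169.0], [140.0, 175.0], [159.0, 176.0], [177.0, 171.0], [187.0, 162.0], [187.0, 152.0], [179.0, 142.0], [163.0, 137.0], [145.0, 136.0], [129.0, 140.0]]
side 0.0627 [[583.0, 171.0], [603.0, 168.0], [587.0, 178.0], [607.0, 175.0]]
side 0.058 [[583.0, 175.0], [603.0, 172.0], [587.0, 183.0], [607.0, 180.0]]
side 0.053 [[583.0, 180.0], [603.0, 177.0], [587.0, 188.0], [607.0, 185.0]]
seam [[611.0, 157.0], [608.0, 150.0], [599.0, 145.0], [585.0, 143.0], [571.0, 145.0], [558.0, 149.0], [552.0, 155.0], [554.0, 162.0], [563.0, 167.0], [577.0, 169.0], [593.0, 168.0], [605.0, 163.0], [611.0, 157.0]]
```

The fingertips are about 6 mm above the seam, so I'll close.

```bash
python3 -m handwheel '[{"x":0,"y":0,"z":0,"wx":0,"wy":0,"wz":0},{"x":0,"y":0,"z":0,"wx":0,"wy":0,"wz":0},{"x":0,"y":0,"z":0,"wx":0,"wy":0,"wz":0},{"x":0,"y":0,"z":0,"wx":0,"wy":0,"wz":0},{"x":0,"y":0,"z":0,"wx":0,"wy":0,"wz":0},{"x":0,"y":0,"z":0,"wx":0,"wy":0,"wz":0},{"x":0,"y":0,"z":0,"wx":0,"wy":0,"wz":0},{"x":0,"y":0,"z":0,"wx":0,"wy":0,"wz":0}]' 0.04 15
```

```text
time: 4.05
position: [0.4504, 0.0593, 0.0615]
tool_rot: [3.086, 0.588, -0.0]
ft_force: [-0.0, -0.3, 0.5]
grip_width: 0.648
grip_force: 15.0
```

```bash
python3 -m handwheel '[{"x":0,"y":0,"z":-0.003,"wx":0,"wy":0,"wz":0},{"x":0,"y":0,"z":-0.007,"wx":0,"wy":0,"wz":0},{"x":0,"y":0,"z":-0.012,"wx":0,"wy":0,"wz":0},{"x":0,"y":0,"z":-0.017,"wx":0,"wy":0,"wz":0},{"x":0,"y":0,"z":-0.023,"wx":0,"wy":0,"wz":0},{"x":0,"y":0,"z":-0.03,"wx":0,"wy":0,"wz":0},{"x":0,"y":0,"z":-0.04,"wx":0,"wy":0,"wz":0},{"x":0,"y":0,"z":-0.05,"wx":0,"wy":0,"wz":0},{"x":0,"y":0,"z":-0.06,"wx":0,"wy":0,"wz":0},{"x":0,"y":0,"z":-0.06,"wx":0,"wy":0,"wz":0}]'
python3 - <<'E'
from bench import ctrl
import cv2,numpy as np
s=ctrl.get_state();print(s["position"],s["tool_rot"],s["grip_width"])
a=ctrl.get_image("scene")["image"][160:290,180:360,::-1];b=ctrl.get_image("side")["image"][130:260,170:350,::-1]
cv2.imwrite("pics/g2.png",np.hstack([cv2.resize(i,(400,289),interpolation=cv2.INTER_CUBIC) for i in(a,b)]))
E
```

```text
time: 4.88
position: [0.4522, 0.0596, 0.1242]
tool_rot: [3.085, 0.588, 0.007]
ft_force: [0.2, 0.3, -1.0]
grip_width: 0.645
grip_force: 15.0
[0.45218554 0.05957271 0.12416048] [3.08476957 0.58806256 0.00666571] 0.6449405508914013
```

View pics/g2.png

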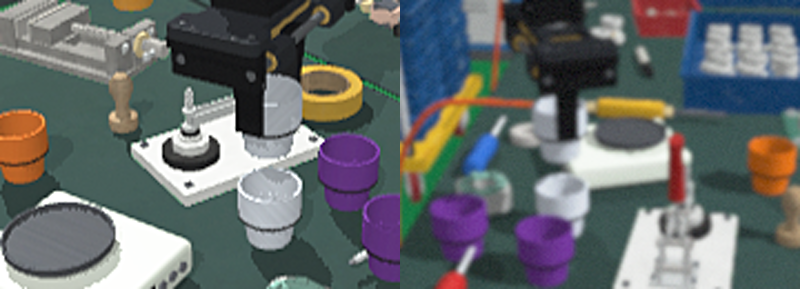

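The top pot is held clear and the lower one still stands at (269,205). Before traversing I'll check the press clearance and refine the pan.

```bash
python3 - <<'E'
import h,numpy as np,cv2
h.C["w"]=np.load("w1.npz")
for n,p in[("scene",(75,262)),("scene",(148,240)),("side",(343,190)),("side",(425,197)),("side",(362,185))]:print(n,h.plane(n,p,0).round(3))
im=cv2.imread("pics/w1.png");m=(cv2.cvtColor(im,cv2.COLOR_BGR2GRAY)<120).astype(np.uint8)
# pan = connected dark region
_,l,st,_=cv2.connectedComponentsWithStats(m);k=l[55,83];c=cv2.findContours((l==k).astype(np.uint8),0,1)[0][0][:,0]
P=np.array([h.plane("w",p,.05)[:2] for p in c],np.float32);print(st[k],cv2.minEnclosingCircle(P),cv2.fitEllipse(P))
E
```

```text
scene [ 0.758  0.405 -0.   ]
scene [ 0.738  0.256 -0.   ]
side [0.725 0.344 0.   ]
side [0.965 0.303 0.   ]
side [0.79  0.389 0.   ]
[  36    6   94   99 7136] ((0.514563262462616, 0.23139269649982452), 0.04787649214267731) ((0.5145124793052673, 0.2317178100347519), (0.09189984202384949, 0.09438709169626236), 177.8249969482422)
```

```bash
python3 -m handwheel '[{"x":0.003,"y":-0.004,"z":-0.01,"wx":0,"wy":0,"wz":0},{"x":0.013,"y":-0.015,"z":-0.02,"wx":0,"wy":0,"wz":0},{"x":0.032,"y":-0.036,"z":-0.03,"wx":0,"wy":0,"wz":0},{"x":0.054,"y":-0.061,"z":-0.03,"wx":0,"wy":0,"wz":0},{"x":0.075,"y":-0.085,"z":-0.03,"wx":0,"wy":0,"wz":0},{"x":0.095,"y":-0.107,"z":-0.03,"wx":0,"wy":0,"wz":0},{"x":0.111,"y":-0.125,"z":-0.03,"wx":0,"wy":0,"wz":0},{"x":0.119,"y":-0.134,"z":-0.03,"wx":0,"wy":0,"wz":0},{"x":0.122,"y":-0.137,"z":-0.03,"wx":0,"wy":0,"wz":0},{"x":0.122,"y":-0.137,"z":-0.03,"wx":0,"wy":0,"wz":0}]'
python3 -m handwheel '[{"x":0,"y":0,"z":0,"wx":0,"wy":0,"wz":0},{"x":0,"y":0,"z":0,"wx":0,"wy":0,"wz":0}]'
```

```text
time: 5.82
position: [0.513, 0.2329, 0.1513]
tool_rot: [-3.084, -0.591, 0.002]
ft_force: [-0.2, -1.7, -0.4]
grip_width: 0.645
grip_force: 15.0
time: 5.98
position: [0.5134, 0.2301, 0.1513]
tool_rot: [3.085, 0.586, -0.001]
ft_force: [0.1, -0.3, -1.6]
grip_width: 0.645
grip_force: 15.0
```

```bash
python3 -m handwheel '[{"x":0,"y":0,"z":0.005,"wx":0,"wy":0,"wz":0},{"x":0,"y":0,"z":0.017,"wx":0,"wy":0,"wz":0},{"x":0,"y":0,"z":0.032,"wx":0,"wy":0,"wz":0},{"x":0,"y":0,"z":0.047,"wx":0,"wy":0,"wz":0},{"x":0,"y":0,"z":0.058,"wx":0,"wy":0,"wz":0},{"x":0,"y":0,"z":0.065,"wx":0,"wy":0,"wz":0},{"x":0,"y":0,"z":0.069,"wx":0,"wy":0,"wz":0},{"x":0,"y":0,"z":0.069,"wx":0,"wy":0,"wz":0},{"x":0,"y":0,"z":0.069,"wx":0,"wy":0,"wz":0}]'
python3 -m handwheel '[{"x":0,"y":0,"z":0.001,"wx":0,"wy":0,"wz":0},{"x":0,"y":0,"z":0.002,"wx":0,"wy":0,"wz":0},{"x":0,"y":0,"z":0.002,"wx":0,"wy":0,"wz":0}]'
```

```text
time: 6.73
position: [0.5136, 0.2318, 0.0827]
tool_rot: [-3.086, -0.588, -0.001]
ft_force: [0.1, -0.3, -0.0]
grip_width: 0.644
grip_force: 15.0
time: 6.98
position: [0.5137, 0.2317, 0.0809]
tool_rot: [3.086, 0.588, 0.001]
ft_force: [0.1, -0.2, -0.9]
grip_width: 0.645
grip_force: 15.0
```

```bash
for i in 1; do python3 -m handwheel '[{"x":0,"y":0,"z":0.001,"wx":0,"wy":0,"wz":0},{"x":0,"y":0,"z":0.0015,"wx":0,"wy":0,"wz":0},{"x":0,"y":0,"z":0.0015,"wx":0,"wy":0,"wz":0}]'; done
python3 -m handwheel '[{"x":0,"y":0,"z":0.001,"wx":0,"wy":0,"wz":0},{"x":0,"y":0,"z":0.001,"wx":0,"wy":0,"wz":0},{"x":0,"y":0,"z":0.001,"wx":0,"wy":0,"wz":0}]'
```

```text
time: 7.23
position: [0.5134, 0.2316, 0.0789]
tool_rot: [3.086, 0.588, -0.0]
ft_force: [-0.2, 0.4, -1.1]
grip_width: 0.646
grip_force: 15.0
time: 7.48
position: [0.5134, 0.2316, 0.0779]
tool_rot: [3.086, 0.588, -0.0]
ft_force: [0.2, -0.3, -1.2]
grip_width: 0.647
grip_force: 15.0
```

```bash
python3 -m handwheel '[{"x":0,"y":0,"z":0.001,"wx":0,"wy":0,"wz":0},{"x":0,"y":0,"z":0.001,"wx":0,"wy":0,"wz":0},{"x":0,"y":0,"z":0.001,"wx":0,"wy":0,"wz":0}]'
python3 - <<'E'
from bench import ctrl
import cv2,numpy as np
a=ctrl.get_image("scene")["image"][215:315,150:290,::-1];b=ctrl.get_image("side")["image"][130:230,200:340,::-1]
print(ctrl.get_state()["ft_force"])
cv2.imwrite("pics/g3.png",np.hstack([cv2.resize(i,(400,286),interpolation=cv2.INTER_CUBIC) for i in(a,b)]))
E
```

```text
time: 7.73
position: [0.5137, 0.2318, 0.0776]
tool_rot: [3.086, 0.588, 0.001]
ft_force: [-1.0, -1.0, 3.9]
grip_width: 0.646
grip_force: 15.0
[-1.41767633 -1.63269016  4.11726303]
```

View pics/g3.png

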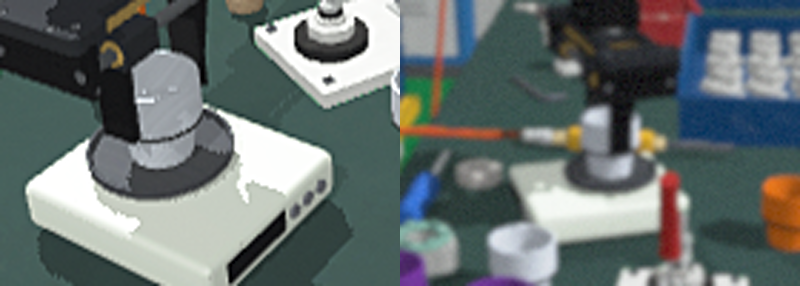

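The pot's foot rests centrally on the pan at about (165,158) in the left half, with 4 N of contact. I'll release and rise.

```bash
python3 -m handwheel '[{"x":0,"y":0,"z":0,"wx":0,"wy":0,"wz":0},{"x":0,"y":0,"z":0,"wx":0,"wy":0,"wz":0},{"x":0,"y":0,"z":0,"wx":0,"wy":0,"wz":0},{"x":0,"y":0,"z":0,"wx":0,"wy":0,"wz":0},{"x":0,"y":0,"z":0,"wx":0,"wy":0,"wz":0},{"x":0,"y":0,"z":0,"wx":0,"wy":0,"wz":0},{"x":0,"y":0,"z":0,"wx":0,"wy":0,"wz":0}]' 0.087
python3 -m handwheel '[{"x":0,"y":0,"z":-0.005,"wx":0,"wy":0,"wz":0},{"x":0,"y":0,"z":-0.015,"wx":0,"wy":0,"wz":0},{"x":0,"y":0,"z":-0.03,"wx":0,"wy":0,"wz":0},{"x":0,"y":0,"z":-0.05,"wx":0,"wy":0,"wz":0},{"x":0,"y":0,"z":-0.075,"wx":0,"wy":0,"wz":0},{"x":0,"y":0,"z":-0.1,"wx":0,"wy":0,"wz":0},{"x":0,"y":0,"z":-0.12,"wx":0,"wy":0,"wz":0},{"x":0,"y":0,"z":-0.12,"wx":0,"wy":0,"wz":0},{"x":0,"y":0,"z":-0.12,"wx":0,"wy":0,"wz":0}]'
python3 - <<'E'
from bench import ctrl
import cv2
cv2.imwrite("pics/f.png",ctrl.get_image("scene")["image"][:,:,::-1])
E
```

```text
time: 8.42
position: [0.5134, 0.2316, 0.0769]
tool_rot: [3.086, 0.588, -0.0]
ft_force: [0.3, -0.3, 0.5]
grip_width: 0.988
grip_force: 0.0
time: 9.17
position: [0.5143, 0.2322, 0.1991]
tool_rot: [-3.086, -0.588, -0.006]
ft_force: [0.5, 0.5, -0.2]
grip_width: 1.001
grip_force: 0.0
```

View pics/f.png

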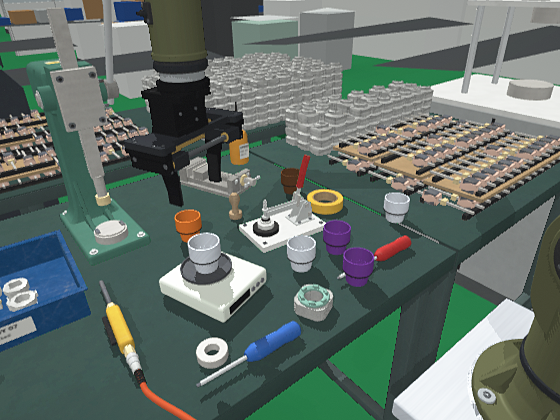

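The pot stands upright in the pan at (205,252). The lower pot is in place at (301,252), the single pot is untouched at (397,207), and the gripper is clear.

```bash
python3 -c "
from bench import ctrl
print(ctrl.close_job())"
```

```text
the job is handed in; nothing more can be done
None
```

The top pot is off the stack and standing upright in the scale pan, the lower pot and the single pot are where they were, and the job was handed in at about 9 s (no verdict came back).

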